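Knock the stop dog down and hold the blank in the corner of fence and board

ROBOT

A 6-joint arm with a two-finger parallel gripper is mounted at the origin on a cart in front of the work surface, level with it; the furniture and walls round the work are solid. World frame = base frame: x ahead of the robot, y to its left, z up, the work surface at z = 0. Lengths are in mm, angles in degrees, forces in N, time in s.
With the tool pointing down it reaches from about 325 to 925 mm from the base axis. Payload 3.1 kg.
Tool frame: the origin (TCP) lies at the very end of the fingers, on their centre line; the grasp point (between the pads) lies grasp_offset behind it (grasp_offset is the distance from the TCP to the grasp point, in mm); z points along the fingers, y is the line along which they close (so a half turn about z gives the same grasp; the last joint's range is limited). The gripper opens to 85 mm and grips with 20 to 120 N. Pads are 22 mm wide; open, the fingers measure 114 mm over their backs; the gripper's body (76 mm by 85 mm) begins 54 mm behind the grasp point. The pads swing forward as they close: fully open they stand 13 mm farther back than shut.
Start: joints at [-80.512, 12.427, 92.441, -0, 75.132, -6.429], TCP at [171.421, -601.044, 231.3] pointing down, gripper open.
Joint ranges: [-157.48, 157.48], [-44.54, 120.13], [17.64, 146.25], [-64.5, 244.5], [7.68, 150.69], [-147.95, 147.95]. Speed limits (degrees/s): [159.86, 159.86, 180, 180, 180, 180].

INTERFACE

Orientations are given as [roll, pitch, yaw] about the fixed x, y, z axes, in that order (R = Rz(yaw) Ry(pitch) Rx(roll)).
In Python, from station import * gives the robot as it stands. Calls block until the motion is done:
- goto(position, orientation): joint-space move of the TCP to a pose.
- move_l(position, attitude=None, speed=150): straight line of the TCP; attitude=None keeps the orientation; speed is the mean speed in mm/s.
- move_j(angles): joint-space move.
- grip(opening, squeeze=None): finger opening in mm; squeeze is the grip in N (None keeps the last); returns when the fingers have stopped.
- wait(seconds).
- solve_ik(position, orientation): joint angles nearest the present ones, or None.
- get_obs(): the state.
- get_image(name): name is "scene" or "top"; returns the picture (480x640x3 uint8, red, green, blue); there is no depth.
- get_calibration(name): a dict with "fx", "fy", "cx", "cy" (pixels), "D" ([k1, k2, p1, p2, k3] as OpenCV has them; the pictures are not rectified), "R" (3x3) and "t" (3): a world point X has camera coordinates R X + t. Camera axes: x right, y down, z forward; pixel columns grow to the right and rows downward; lengths in mm; the calibration is good to about 2 mm. A picture is of the moment at which its call begins. get_calibration takes no time and is no camera call.
A pose or a line that the arm cannot do raises Unreachable and nothing moves.
- sign_off(): hands the job in; it is judged then, once.
Trained networks look in the newest picture that a camera, given by its name, has taken for a name from the list of things; names that differ only in an ending like _2 or _b are one class to them, and where a whole thing is asked for, a point or a joint stands for the part that bears it (a point fixed in the world has none). Each returns a list of dicts, best first, with "score" (0 to 1); they miss things now and then, are a little off and sometimes report something else, mostly with a low value. They report only what shows in the picture. A call takes as long as a camera call. They do not tell look-alikes from the thing itself.
- spot_in(name, camera): "extent" ([centre column, centre row, width, height] in pixels, round what is visible of it).
- regions_of(name, camera): "region" (480x640 bool, what is visible of it) and "extent" ([centre column, centre row, width, height] in pixels, round what is visible of it).
The state is a dict: "t": time; "joint_pos": joint angles; "qvel": joint speeds; "effort": joint torques, N m; "tcp_pos": TCP position; "ee_rot": TCP orientation; "wrist_force": force on the tool from outside, world axes, zero at the start; "moment": the same for the moment, N m; "grip_width": finger opening in mm; "grip_force": force on a finger pad.
Only numpy, scipy, OpenCV 4.12 (cv2) and the standard library are available. Lean on these libraries where they do the work, as an engineer would, in place of code of your own. Each camera call takes 0.05 s, during which the arm holds its last target. There are 200 camera calls.

TASK

Take the palm mallet by its upright grip and knock the steel stop dog of the work-holding board down flush with the board (with the mallet, not with the fingers), then stand the mallet back upright on the bench beside the board and let go of it. Now slide the aluminium blank over the sunken dog until its back face lies flat along the fence, and hold it there with one diagonal push on its bevel, forward into the fence and down onto the board at once, at least as hard forward as down, with 15 to 25 N or so. Finish while still pushing: do not let go at the end. Leave the other things on the bench where they are.

Things in the scene. Friction and masses are not known exactly. Their poses are not given: they have to be found in the camera images.
- jig_deck: plywood work-holding board lying fixed on the bench, 174 mm (its x) by 140 mm (its y), with a steel fence across its far end. Origin on its top surface, 24 mm above the bench; x points level towards the fence, y along the fence, z up. The board reaches from x = -99 mm to x = +75 mm and y = -70 to +70 mm. The dog's hole is at x = +22 mm, y = 0.
- jig_fence: dark steel fence bar screwed to the board, 140 mm long (y), 20 mm thick (x), 30 mm high with two 4 mm bolt heads on top. Origin at the middle of the foot of its front face, at the board's top surface; x points into the fence, away from the blank, y along it.
- dog: steel stop dog, a round peg 20 mm in diameter standing in a hole of the board 30 mm in front of the fence. It slides only straight down; a spring ball holds it with about 8 N of friction at whatever height it is left, so it does not come back up. It starts 12 to 16 mm proud of the board and can sink to 1 mm below it. Origin on its axis, 16 mm below its top; z up.
- dog_top (a point): centre of the dog's top face (its height tells how far the dog stands out; flush = level with the board's top)
- mallet: palm mallet, 0.30 to 0.42 kg, standing upright on its striking face on the bench: black rubber head 43 mm in diameter and 45 mm high with a flat 34 mm face, above it an upright round wooden grip 24 to 27 mm thick up to its rounded top at 102 mm. It may stand to the right of the board or to the left of its far end. Origin at the centre of its striking face; z up along the grip.
- mallet_grip (a point): centre line of the mallet's grip, 80 mm above its striking face: the place to grasp, from above
- blank: aluminium block lying loose and a little askew on the board in front of the dog, 0.24 to 0.38 kg, sliding easily (friction 0.2): 50 mm deep (x), 80 mm long (y), 40 mm high. Its top edge at -x, away from the fence, has a 45 degree bevel 15 x 15 mm; its middle is at x = -17.5, z = 32.5 mm; below it the front face is upright. Origin at the centre of the underside; +x points to the back face.
- blank_centre (a point): centre of the blank, 20 mm above its underside
- blank_back (a point): middle of the lower edge of the blank's back face, 25 mm from the origin towards +x
- cup: bystander: steel beaker, 62 mm in diameter, 70 mm high; origin under its centre
- box: bystander: small cardboard packet 45 x 65 x 22 mm; origin under its centre
- motor: bystander: small motor with wires, 56 x 90 x 38 mm; origin under its centre
There are look-alikes about, which are no part of the job. Leave any pink look-alike of the blank alone.

How it is judged (in metres and radians):
On the way, in this order (a step that is already met when the one before it is completed fails the run):
1. the dog is down flush with the board, driven with the mallet (z of dog_top in the frame of jig_deck below 0.0015 m), for 0.1 s.
2. the mallet stands upright on the bench, let go (height (world z) of mallet below 0.006 m and angle between mallet's own z axis and vertical below 0.12 rad and contact force between each of the arm, the fingers and mallet below 0.3 N and linear speed of mallet below 0.03 m/s), for 0.2 s.
At the end, for the whole second after the job is handed in: Robot still pushing the blank (> 5 N); blank on fence > 2 N, on board > 7 N, within 3 mm and 0.04 rad of flush with both, middle within 40 mm of the fence's middle, still. Dog at most 1.5 mm proud. Mallet upright on the bench, untouched (all of step 2 and z of dog_top in the frame of jig_deck below 0.0015 m and x of blank_back in the frame of jig_fence above -0.003 m and y of blank_back in the frame of jig_fence between -0.04 and 0.04 m and z of blank_back in the frame of jig_fence below 0.003 m and angle between the x axis of blank and the x axis of jig_fence, either way round below 0.04 rad and angle between blank's own z axis and vertical below 0.04 rad and contact force between blank and jig_fence above 2 N and contact force between blank and jig_deck above 7 N and contact force between the fingers and blank above 5 N and contact force between mallet and blank below 0.3 N and linear speed of blank below 0.02 m/s); the arm keeps its last pose, push and grip.
It fails at once if the robot itself pushed the dog, not the mallet (contact force between any of the arm, the fingers and dog above 1 N).
It fails at once if the blank was driven against the standing dog (contact force between blank and dog above 8 N and z of dog_top in the frame of jig_deck above 0.004 m).
It fails at once if another thing on the bench was shifted by more than 30 mm (distance of any of cup, box, motor from where it was at the start of the episode above 0.03 m).
It also fails if it takes over 54 s, if anything falls off the work surface, if the arm or the gripper's body presses on something with over 40 N, if the wrist force passes 120 N, or if a joint passes its speed limit or range.

## Working session

There is one attempt and no reset: what is moved stays moved. The work goes in short steps, each a Python script; the robot and the scene stay as the last script left them, time stands still between calls to the robot, and variables do not carry over. Pictures are saved under pics/ and viewed, at most 10 in all, crops included, and the job is handed in when it is done.

```bash
ls; mkdir -p pics; python3 - <<'E'
from station import *
import cv2,numpy as np
for c in("scene","top"):
    im=get_image(c); cv2.imwrite(f"pics/{c}0.png",im[:,:,::-1])
    k=get_calibration(c); print(c,{a:np.round(b,3).tolist() for a,b in k.items()})
    for n in("jig_deck","jig_fence","dog","mallet","blank","cup","box","motor"):
        print(n,[(round(d["score"],2),np.round(d["extent"]).tolist()) for d in spot_in(n,c)])
o=get_obs();print({k:np.round(v,2).tolist() for k,v in o.items()})
try: print(grasp_offset)
except Exception as e: print(e)
E
```

```text
pics
scene {'fx': 552.095, 'fy': 552.095, 'cx': 318.595, 'cy': 239.129, 'D': [0.03, 0.0, 0.0, 0.0, 0.0], 'R': [[-0.822, -0.569, 0.02], [-0.389, 0.535, -0.75], [0.416, -0.625, -0.661]], 't': [443.791, 257.645, 1293.11]}
jig_deck [(0.8, [325.0, 237.0, 84.0, 48.0])]
jig_fence [(0.75, [305.0, 219.0, 36.0, 34.0])]
dog [(0.16, [234.0, 291.0, 13.0, 13.0])]
mallet [(0.85, [389.0, 184.0, 12.0, 31.0]), (0.62, [339.0, 232.0, 31.0, 29.0])]
blank [(0.94, [254.0, 348.0, 35.0, 42.0]), (0.86, [341.0, 231.0, 29.0, 30.0])]
cup []
box [(0.62, [367.0, 185.0, 25.0, 21.0])]
motor [(0.58, [233.0, 287.0, 14.0, 14.0]), (0.49, [272.0, 248.0, 23.0, 32.0]), (0.15, [339.0, 231.0, 31.0, 31.0])]
top {'fx': 466.843, 'fy': 466.843, 'cx': 320.458, 'cy': 252.067, 'D': [0.023, 0.0, 0.0, 0.0, 0.0], 'R': [[0.001, -1.0, 0.008], [-0.99, -0.002, -0.142], [0.142, -0.008, -0.99]], 't': [6.714, 540.92, 1024.942]}
jig_deck [(0.92, [356.0, 248.0, 67.0, 67.0])]
jig_fence [(0.94, [359.0, 208.0, 61.0, 11.0])]
dog []
mallet [(0.73, [481.0, 257.0, 28.0, 23.0]), (0.32, [358.0, 226.0, 10.0, 14.0])]
blank [(0.63, [167.0, 282.0, 42.0, 42.0]), (0.4, [474.0, 228.0, 27.0, 24.0])]
cup [(0.66, [288.0, 208.0, 28.0, 29.0]), (0.43, [359.0, 211.0, 62.0, 9.0])]
box [(0.93, [474.0, 228.0, 30.0, 26.0])]
motor [(0.63, [222.0, 212.0, 15.0, 14.0])]
{'t': 0.9, 'joint_pos': [-80.51, 12.43, 92.44, 0.0, 75.13, -6.43], 'qvel': [-0.05, 0.03, -0.04, 0.06, -0.08, 0.03], 'effort': [-0.0, -39.69, -30.43, -0.0, 0.0, -0.0], 'tcp_pos': [171.44, -601.03, 231.31], 'ee_rot': [180.0, -0.0, 15.92], 'wrist_force': [0.11, -0.4, -0.64], 'moment': [-0.0, -0.03, 0.01], 'grip_force': 0.0, 'grip_width': 85.72}
18.700000000000003
```

```bash
python3 - <<'E'
import cv2
a=cv2.imread("pics/top0.png")[170:330,130:530]; cv2.imwrite("pics/t1.png",cv2.resize(a,(800,320),interpolation=cv2.INTER_CUBIC))
a=cv2.imread("pics/scene0.png")[160:380,220:420]; cv2.imwrite("pics/s1.png",cv2.resize(a,None,fx=2.7,fy=2.7,interpolation=cv2.INTER_CUBIC))
a=cv2.imread("pics/top0.png")[195:300,310:510]; cv2.imwrite("pics/t2.png",cv2.resize(a,None,fx=4,fy=4,interpolation=cv2.INTER_CUBIC))
E
```

```text
(no output)
```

View pics/t1.png

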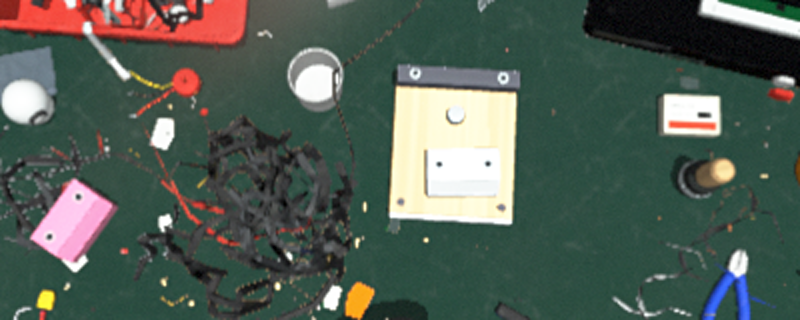

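View pics/s1.png

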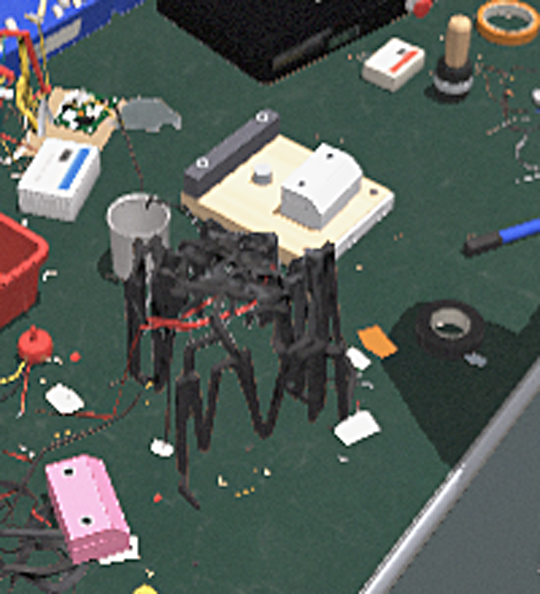

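View pics/t2.png

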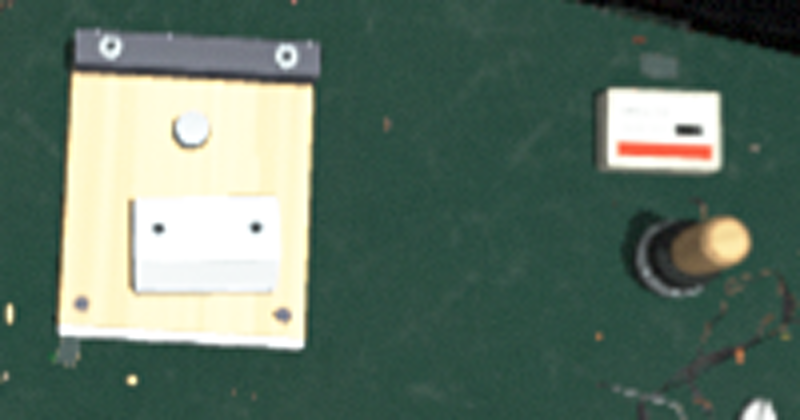

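The top picture shows the board at columns 325–390 with the dog at (357,227), the white aluminium blank at about (361,256), and the mallet's head at (478,260) with its grip top at (491,255). There are two candidates for the blank: white at (361,256) on the board and pink at (167,282). The white one on the board fits the description, and the enlarged crop confirms it. The only mallet is the one on the right.

```bash
cat > h.py <<'E'
from station import *
import numpy as np, cv2
from scipy.optimize import least_squares
def proj(c,P):
    k=get_calibration(c); K=np.array([[k["fx"],0,k["cx"]],[0,k["fy"],k["cy"]],[0,0,1]])
    return cv2.projectPoints(np.array(P,float).reshape(-1,3),cv2.Rodrigues(np.array(k["R"]))[0],np.array(k["t"],float),K,np.array(k["D"],float))[0][:,0]
def ray(c,uv,z):
    k=get_calibration(c); K=np.array([[k["fx"],0,k["cx"]],[0,k["fy"],k["cy"]],[0,0,1]]);R=np.array(k["R"]);C=-R.T@np.array(k["t"])
    n=cv2.undistortPoints(np.array(uv,float).reshape(-1,1,2),K,np.array(k["D"],float))[:,0]
    d=np.c_[n,np.ones(len(n))]@R; return C+d*((z-C[2])/d[:,2])[:,None]
def T2(u): return np.array([310,195])+(np.array(u,float)+.5)/4-.5
def S1(u): return np.array([220,160])+(np.array(u,float)+.5)/2.7-.5
def rz(a): return np.array([[np.cos(a),-np.sin(a),0],[np.sin(a),np.cos(a),0],[0,0,1]])
E
python3 - <<'E'
from h import *
# deck frame points: near corners (L=+y), fence bolts handled as midpoint + direction, fence far-top corners
top={(-99,70,0):(60,325),(-99,-70,0):(304,338),(72,70,30):(77,30),(72,-70,30):(320,42)}
sc={(72,-70,30):None}
b=T2([(110,46),(286,56)])
def f(p,full=False):
    M=lambda q:(rz(p[2])@np.array(q,float).T).T+[p[0],p[1],24]
    r=(proj("top",M(list(top)))-T2(list(top.values())))
    bb=p[4]; r2=proj("top",M([(62,bb,34),(62,-bb,34)]))-b
    dg=proj("top",M([(22,0,p[3])]))-T2([(191,127)])
    ds=proj("scene",M([(22,0,p[3])]))-S1([(262,170)])
    bs=proj("scene",M([(62,bb,34),(62,-bb,34)]))-S1([(203,162),(263,117)])
    return np.r_[r.ravel(),r2.ravel(),dg.ravel(),ds.ravel(),bs.ravel()]
s=least_squares(f,[480,-80,0,14,50],loss="soft_l1");p=s.x
print(np.round([*p[:2],np.degrees(p[2]),*p[3:]],2));print(np.round(f(p),1))
# mallet
def g(m): return np.r_[(proj("top",[(m[0],m[1],102)])-T2([(727,240)])).ravel(),(proj("scene",[(m[0],m[1],102)])-S1([(459,19)])).ravel()]
m=least_squares(g,[450,-300]);print("mallet",m.x,g(m.x))
print("mallet head ctr top view",ray("top",T2([(680,256)]),20))
# blank top corners z=64: back-left, back-right, and bevel upper edge
q=ray("top",T2([(133,199),(279,197)]),64);print("blank back top",q); e=np.c_[(rz(-p[2])@(q-[p[0],p[1],24]).T).T];print(e)
q=ray("top",T2([(135,264),(279,262)]),64);e=np.c_[(rz(-p[2])@(q-[p[0],p[1],24]).T).T];print("bevel top edge",e)
q=ray("top",T2([(135,293),(277,290)]),49);e=np.c_[(rz(-p[2])@(q-[p[0],p[1],24]).T).T];print("bevel low edge",e)
for n,z in(("cup",0),("box",0)):
    print(n,ray("top",[spot_in(n,"top")[0]["extent"][:2]],z))
E
```

```text
[579.48 -77.1   -3.02  13.92  49.96]
[-0.1  1.6 -0.1  1.6 -0.2 -0.5  0.4 -0.2  0.2 -0.2  0.2 -0.3  0.4 -0.2
 -0.   0.1 -0.3  0.6 -0.6  0.3]
mallet [ 527.99548331 -358.17468519] [ 0.22741784 -0.44444484  0.29859835  1.02637167]
mallet head ctr top view [[ 529.03106506 -360.97838162   20.        ]]
blank back top [[ 554.69604348  -42.2320943    64.        ]
 [ 556.00080851 -123.6711571    64.        ]]
[[-26.5834966   33.51126445  40.        ]
 [-20.99155609 -47.74606484  40.        ]]
bevel top edge [[-62.99001074  30.69488636  40.        ]
 [-57.50346813 -49.04939869  40.        ]]
bevel low edge [[-77.45642763  29.1734396   25.        ]
 [-71.40662938 -50.41190168  25.        ]]
cup [[653.55837841  84.77013499   0.        ]]
box [[ 606.07153446 -358.88416719    0.        ]]
```

```bash
python3 - <<'E'
from h import *
D=[180,0,0]; mx,my=528.5,-359.5
goto([mx,my,190],D)
move_l([mx,my,61.3],speed=150)
grip(0,90); o=get_obs(); print("w",o["grip_width"],o["grip_force"],o["t"],o["joint_pos"])
if o["grip_width"]>20:
    move_l([mx,my,170],speed=150)
    dx,dy=601.5,-78.3
    move_l([dx,dy,170],speed=250)
    im=get_image("scene");cv2.imwrite("pics/s2.png",cv2.resize(im[120:320,240:440],None,fx=3,fy=3,interpolation=cv2.INTER_CUBIC)[:, :, ::-1])
    o=get_obs();print(o["grip_width"],o["wrist_force"],o["t"])
E
```

```text
w 24.757372338796262 88.92571351490915 4.1833 [-4.05145357e+01  2.46926497e+01  9.64279442e+01 -2.36416202e-03
  5.87899082e+01  4.94883356e+01]
24.631076740005156 [-0.03184288 -0.45433506 -3.28658314] 6.4167
```

View pics/s2.png

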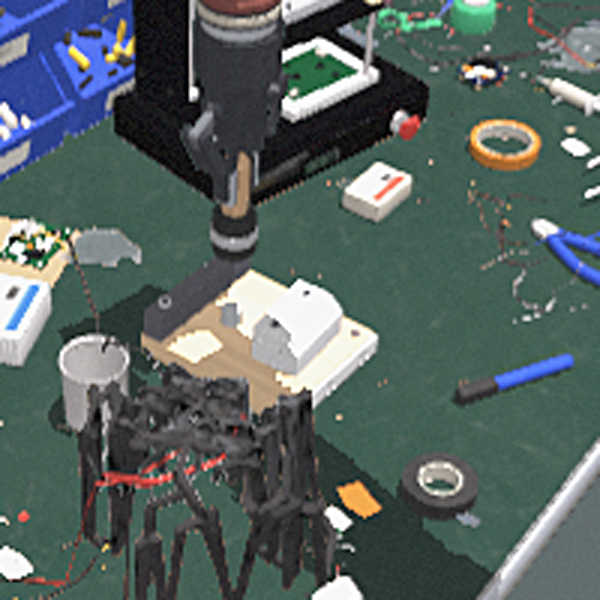

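The mallet hangs upright in the fingers, its head at crop (233,235), above the dog at (230,313). Next I press the dog down under force control.

```bash
python3 - <<'E'
from h import *
dx,dy=601.5,-78.3; g=61.3
b=get_obs()["wrist_force"][2]
move_l([dx,dy,g+44],speed=120)
z=44; hit=0
while z>16:
    z-=1; move_l([dx,dy,g+z],speed=30); o=get_obs(); f=o["wrist_force"][2]-b
    print(z,round(o["tcp_pos"][2]-g,2),round(f,1),end=" | ")
    if f>32: break
wait(.2); print(get_obs()["wrist_force"],get_obs()["t"])
move_l([dx,dy,g+90],speed=150)
mx,my=528.5,-359.5
move_l([mx,my,150],speed=250)
for n in("top","scene"): cv2.imwrite(f"pics/{n}3.png",get_image(n)[:,:,::-1])
a=cv2.imread("pics/top3.png")[195:300,310:410];c=cv2.imread("pics/scene3.png")[190:290,270:370]
cv2.imwrite("pics/c3.png",np.hstack([cv2.resize(a,(400,420),interpolation=2),cv2.resize(c,(400,420),interpolation=2)]))
move_l([mx,my,g+4],speed=150)
z=3
while z>-6:
    move_l([mx,my,g+z],speed=30); o=get_obs(); f=o["wrist_force"][2]-b
    print(z,round(f,1),end=" | ")
    if f>3: break
    z-=1
print(get_obs()["t"])
E
```

```text
43 43.96 0.7 | 42 42.09 0.8 | 41 40.81 0.7 | 40 40.03 0.1 | 39 39.9 6.1 | 38 38.76 7.1 | 37 37.25 8.1 | 36 36.02 7.4 | 35 34.94 6.5 | 34 33.94 7.9 | 33 32.95 6.8 | 32 31.94 7.0 | 31 30.94 6.8 | 30 29.92 5.7 | 29 28.88 7.2 | 28 27.92 6.3 | 27 26.9 6.6 | 26 25.89 6.4 | 25 24.86 7.5 | 24 24.74 10.1 | 23 24.73 14.5 | 22 24.76 18.1 | 21 24.7 22.0 | 20 24.73 25.7 | 19 24.7 29.5 | 18 24.7 34.6 | [-9.60463221  2.37094373 30.98571777] 13.8083
3 -0.2 | 2 0.6 | 1 0.2 | 0 5.0 | 17.5667
```

View pics/c3.png

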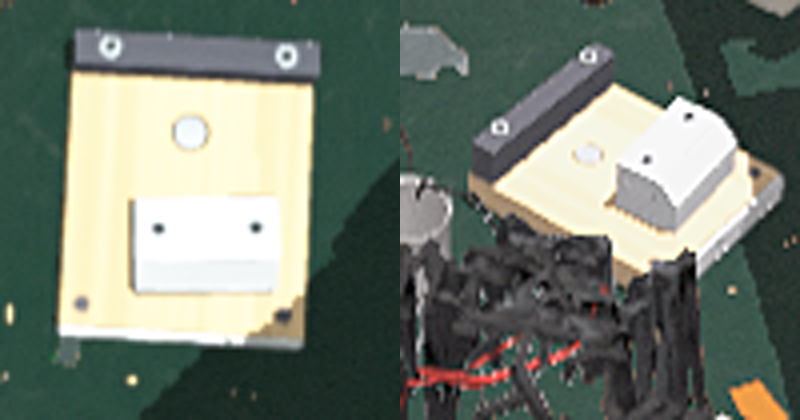

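Both views show the dog flush with the board and the blank untouched. The mallet is touching the bench, so I release it and set up the push.

```bash
cat >> h.py <<'E'
YAW=-3.02; DP=np.array([579.5,-77.1,24])
def W(q): return (rz(np.radians(YAW))@np.array(q,float))+DP
OR=[180,-45,YAW]
YB=-8; A=np.array([1,0,-1])/np.sqrt(2)
E
python3 - <<'E'
from h import *
mx,my=528.5,-359.5
b0=get_obs()["tcp_pos"]
grip(70); wait(.2)
move_l([mx,my,61.3+110],speed=150)
grip(30)
C0=np.array([-67,YB,32.5])+3*A
P=[W(C0-40*A),W(C0-6*A),W(C0+[76,0,0])]
for p in P:
    q=solve_ik(p,OR);print(np.round(p,1),None if q is None else np.round(q,1))
try:
    goto(W(C0-40*A+[0,0,60]),OR); move_l(P[0],speed=150); move_l(P[1],speed=80)
except Exception as e: print(repr(e))
wait(.1);o=get_obs();print(o["tcp_pos"],o["ee_rot"],o["wrist_force"],o["t"],o["grip_width"])
for n in("top","scene"): cv2.imwrite(f"pics/{n}4.png",get_image(n)[:,:,::-1])
a=cv2.imread("pics/top4.png")[195:300,310:510];c=cv2.imread("pics/scene4.png")[165:290,270:420]
cv2.imwrite("pics/c4.png",np.hstack([cv2.resize(a,(400,210),interpolation=2)[:, :].copy() if 0 else cv2.resize(a[:,:120],(400,350),interpolation=2),cv2.resize(c,(400,350),interpolation=2)]))
E
```

```text
[486.  -80.2  82.7] [-28.7  -8.9 145.2  84.7  18.  -13.2]
[510.1 -81.4  58.6] [-26.7  -0.5 142.  103.3  17.  -31.2]
[590.2 -85.7  54.4] [-21.8   9.4 131.8 109.1  13.9 -33.1]
[510.33623334 -81.64175589  59.3678012 ] [179.94717524 -45.06768493  -2.97379234] [-0.55491197  0.14164766  1.02247827] 22.1 30.250110435126004
```

View pics/c4.png

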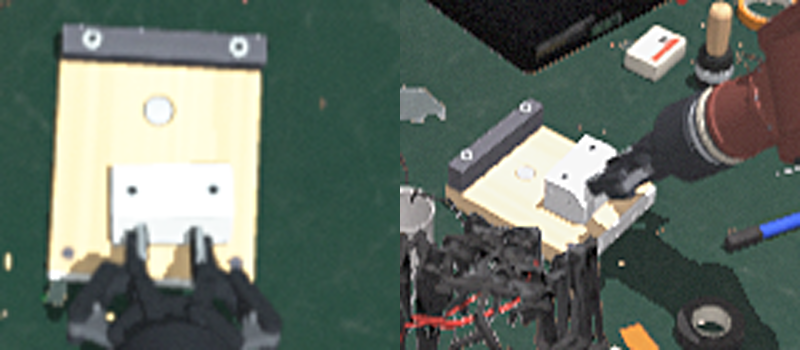

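The mallet stands upright at crop (718,40), and both fingertips are at the bevel, centred at (140,240) and (203,240). Now I slide the blank forward.

```bash
python3 - <<'E'
from h import *
C0=np.array([-67,YB,32.5])+3*A
b=np.array(get_obs()["wrist_force"])
def rd():
    o=get_obs(); return rz(-np.radians(YAW))@(np.array(o["wrist_force"])-b), rz(-np.radians(YAW))@(np.array(o["tcp_pos"])-DP)
move_l(W(C0-2*A),speed=40)
for s in range(10,71,10):
    move_l(W(C0-2*A+[s,0,0]),speed=60); f,p=rd(); print(s,np.round(f,1),np.round(p,1))
    if -f[0]>15: break
while s<95:
    s+=1; move_l(W(C0-2*A+[s,0,0]),speed=30); f,p=rd(); print(s,np.round(f,1),np.round(p,1))
    if -f[0]>8: break
wait(.2);f,p=rd();print(f,p,get_obs()["t"],s)
for n in("top","scene"): cv2.imwrite(f"pics/{n}5.png",get_image(n)[:,:,::-1])
a=cv2.imread("pics/top5.png")[195:300,310:510];c=cv2.imread("pics/scene5.png")[165:290,270:420]
cv2.imwrite("pics/c5.png",np.hstack([cv2.resize(a[:,:120],(400,350),interpolation=2),cv2.resize(c,(400,350),interpolation=2)]))
E
```

```text
10 [-0.8 -0.2 -0.1] [-55.8  -8.1  31.9]
20 [-0.   0.3 -1.1] [-46.2  -8.   31.6]
30 [-0.4  1.2 -0.5] [-36.3  -8.   31.6]
40 [-0.2  0.2 -1. ] [-26.2  -8.   31.6]
50 [ 0.5 -0.1 -1.4] [-16.2  -8.   31.7]
60 [-0.2 -0.5 -0.5] [-6.2 -8.  31.6]
70 [-0.1  1.  -0.2] [ 3.7 -8.  31.6]
71 [ 0.1  0.7 -0.9] [ 4.3 -7.9 31.5]
72 [-0.   0.9 -1.1] [ 5.6 -8.  31.7]
73 [-0.5 -0.1 -0.7] [ 6.8 -8.  31.9]
74 [-0.1 -0.3  0.3] [ 7.8 -8.  31.9]
75 [-0.7 -0.3 -1. ] [ 8.7 -8.  31.8]
76 [-0.5 -0.2 -0.5] [ 9.7 -8.  31.7]
77 [-10.7  -0.1   8.8] [ 9.8 -7.9 31.7]
[-10.54290347   0.78695412   9.45162586] [ 9.7901002  -7.92769706 31.72465573] 26.6167 77
```

View pics/c5.png

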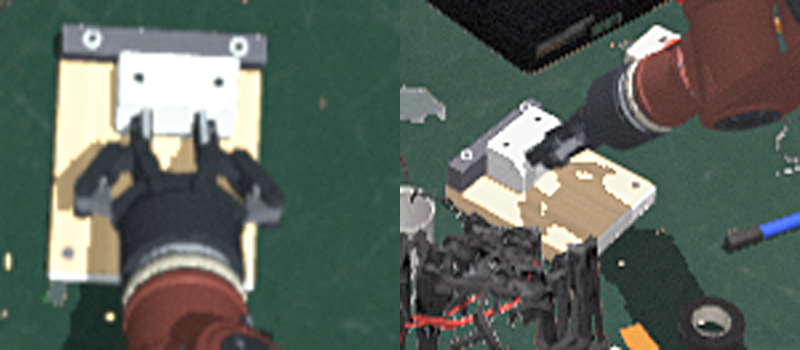

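The blank lies against the fence (top edge at crop (120–240,50)), and the force already jumps at the expected x. I increase the push to about 20 N.

```bash
python3 - <<'E'
from h import *
C0=np.array([-67,YB,32.5])+3*A; c=C0-2*A+[77,0,0]
b=np.array([-.55,.14,1.0])
def rd():
    return np.mean([rz(-np.radians(YAW))@(np.array(get_obs()["wrist_force"])-b) for _ in range(3) if wait(.03) is None],0)
f=rd(); print(np.round(f,1))
for i in range(20):
    if -f[0]>=14.8: break
    d=np.array([.5,0,-.4 if f[2]<-f[0]-.5 else 0]); c=c+d
    move_l(W(c),speed=20); f=rd(); print(np.round(c,1),np.round(f,1))
wait(.8); print(np.round(rd(),1),rz(-np.radians(YAW))@(get_obs()["tcp_pos"]-DP),get_obs()["t"])
im=get_image("top")
print([(round(d["score"],2),np.round(d["extent"]).tolist()) for n in("mallet","cup","box","blank") for d in spot_in(n,"top")])
r=regions_of("blank","top")
cv2.imwrite("pics/c6.png",cv2.resize(im[190:300,320:520],(800,440),interpolation=2)[:,:,::-1])
E
```

```text
nan
  return _methods._mean(a, axis=axis, dtype=dtype,
  ret = ret.dtype.type(ret / rcount)
Traceback (most recent call last):
IndexError: invalid index to scalar variable.
```

```bash
python3 - <<'E'
from h import *
C0=np.array([-67,YB,32.5])+3*A; c=C0-2*A+[77,0,0]
b=np.array([-.55,.14,1.0])
def rd():
    v=[]
    for _ in range(3): wait(.03); v.append(rz(-np.radians(YAW))@(np.array(get_obs()["wrist_force"])-b))
    return np.mean(v,0)
f=rd(); print(np.round(f,1))
for i in range(20):
    if -f[0]>=14.8: break
    d=np.array([.5,0,-.4 if f[2]<-f[0]-.5 else 0]); c=c+d
    move_l(W(c),speed=20); f=rd(); print(np.round(c,1),np.round(f,1))
wait(.8); print(np.round(rd(),1),rz(-np.radians(YAW))@(get_obs()["tcp_pos"]-DP),get_obs()["t"])
im=get_image("top")
print([(n,round(d["score"],2),np.round(d["extent"]).tolist()) for n in("mallet","cup","box","blank") for d in spot_in(n,"top")])
cv2.imwrite("pics/c6.png",cv2.resize(im[190:300,320:520],(800,440),interpolation=2)[:,:,::-1])
E
```

```text
[-10.3   0.3   9.2]
[11.2 -8.  31.4] [-19.2   0.1  18.1]
[-19.2   0.3  18.1] [ 9.82142573 -7.94791653 31.64210397] 28.1667
[('mallet', 0.59, [481.0, 256.0, 25.0, 21.0]), ('mallet', 0.39, [363.0, 224.0, 38.0, 27.0]), ('cup', 0.8, [288.0, 208.0, 26.0, 31.0]), ('cup', 0.21, [357.0, 247.0, 65.0, 64.0]), ('box', 0.78, [476.0, 228.0, 30.0, 23.0]), ('blank', 0.91, [363.0, 224.0, 38.0, 30.0]), ('blank', 0.85, [167.0, 281.0, 43.0, 47.0])]
```

View pics/c6.png

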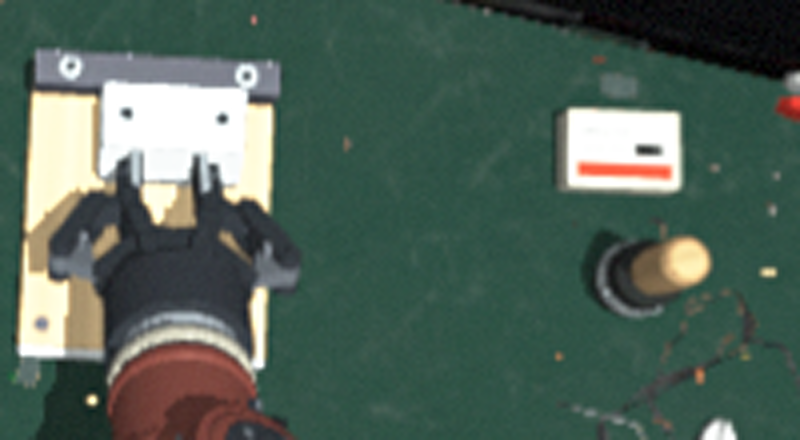

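The blank is square along the fence (crop (100–248,85)) and the mallet stands free at (640,275). The push is about 26 N, slightly above the range, so I ease it a little and hand in.

```bash
python3 - <<'E'
from h import *
b=np.array([-.55,.14,1.0]); c=np.array([-67,YB,32.5])+A+[77,0,0]+np.array([.5,0,-.4])*.55
move_l(W(c),speed=20); wait(.6)
o=get_obs();f=rz(-np.radians(YAW))@(np.array(o["wrist_force"])-b);n=np.linalg.norm(f);print(np.round(f,1),n,o["t"])
if 15<n<26 and f[2]<=-f[0]+.3: print(sign_off())
E
```

```text
[-15.2  -0.8  14.7] 21.155247652462798 29.2667
the job is handed in; nothing more can be done
None
```

The job is handed in: the mallet drove the dog flush and stands upright again where it was, and the blank lies along the fence under a held push of about 21 N (15.2 N forward, 14.7 N down), at 29.3 s; the judge's result was not reported.

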